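Tap a stuck bowl-mould insert out to its stops with a mallet

TASK

The bowl-mould insert is stuck in its blue-railed bolster. Take the mallet and with it tap the insert's two yellow pads lightly and in turn, left and right, so that it works forward, away from the pads' side, until both sides stand fully home against the red stops. Never press on it harder than 20 N, never let one side get more than 7 mm ahead of the other, touch the insert with nothing but the mallet and leave the loose things around alone; then stand the mallet upright in the middle of its black rubber mat again and let go.

Things in the scene. Friction and masses are not known exactly. Their poses are not given: they have to be found in the camera images.
- bolster: Fixed steel base plate (x -65 to +85 mm, 210 mm wide in y, 12 mm thick) with blue rails along both long sides (52 mm high) and two red stop blocks at its +x end. Origin: under its middle, on the table. Its x axis is the direction in which the insert works out (away from the yellow pads, towards the red stops); z is up.
- insert: Aluminium slab 110 x 146 mm with a round white cavity, 45 mm high; its -x end bar (160 mm wide, 50 mm high) carries two yellow pads. Origin: front face of the left pad; axes parallel to the bolster's when square. Stuck by friction: about 11 N along bolster +x on a pad moves that side only, turning it about the other pad; it stays where left. Pushed midway it needs 22 N: too much.
- pad_left (a point): Centre of the front face (facing the bolster's -x) of the left (+y) yellow pad, 36 mm wide in y and 32 mm high, 35 mm above the table. Bolster frame: y = +60 mm, x = -95 mm fully in, x = -75.9 mm at its stop. It starts 0 to 3 mm out; 19.1 mm is the full travel. At the stop it goes no farther and the force rises steeply.
- pad_right (a point): The same for the right (-y) yellow pad, at y = -60 mm in the bolster frame; x = -95 mm fully in, x = -75.9 mm at its stop.
- mallet: Loose small mallet, 250 g, standing on its head handle up. Origin: centre of the head's underside; z up. Head 76 mm long along its x axis between two orange striking faces (at x = +38 and -38 mm; 40 x 40 mm each, from 0 to 40 mm above the origin). Wooden handle 26 (x) x 22 (y) mm, from 40 to 102 mm above the origin; gripped across its 26 mm (x) it stays firm under a tap, across 22 mm it swivels.
- mat: Fixed black rubber mat 130 x 110 x 4 mm on the table, on which the mallet stands. Origin: centre of its underside.
- bowls: Fixed stack of white bowls 100 mm wide, 89 mm high, on a 130 x 110 mm plywood board; leave alone. Mat and bowls may stand on either side of the bolster.
- mug: Loose white mug, 72 mm wide, 90 mm high; leave alone.
- brush: Loose brush, 170 mm; leave alone.
- wrench: Loose wrench, 160 mm; leave alone.
- spacer: Loose brass block 60 x 30 x 20 mm; leave alone.
- jar: Loose jar with yellow cap, 52 mm wide, 70 mm high; leave alone.
- roller: Loose green roller standing on end, 36 mm wide, 90 mm high; leave alone.

How it is judged:
On the way, in this order (a step that is already met when the one before it is completed fails the run):
1. the mallet is lifted off its mat (z of mallet in the frame of mat above 0.02 m), for 0.1 s.
2. both sides of the insert are half way out (x of each of pad_left, pad_right in the frame of bolster above -0.0855 m), for 0.1 s.
3. both sides of the insert stand against their stops (within 1.5 mm) (x of each of pad_left, pad_right in the frame of bolster above -0.0774 m), for 0.2 s.
At the end, for the whole second after the job is handed in: Both sides of the insert are within 1.5 mm of their stops; the mallet stands upright (within 0.1 rad) at rest on its mat, its centre within 40 mm of the mat's centre, released (all of step 3 and horizontal distance between mallet and mat below 0.04 m and angle between mallet's own z axis and vertical below 0.1 rad and z of mallet in the frame of mat below 0.008 m and linear speed of mallet below 0.02 m/s); the robot touches nothing.
It fails at once if anything presses on the insert with more than 20 N (contact force between insert and anything else above 20 N).
It fails at once if one side of the insert is more than 7 mm ahead of the other (0.058 rad askew) (angle between the y axis of insert and the y axis of bolster, either way round above 0.0585 rad).
It fails at once if the gripper or arm itself touches the insert (contact force between any of the fingers, the arm and insert above 1 N).
It fails at once if another thing is moved more than 15 mm (distance of any of mug, brush, wrench, spacer, jar, roller from where it was at the start of the episode above 0.015 m).
It also fails if it takes over 72 s, if anything falls off the work surface, if the arm or the gripper's body presses on something with over 40 N, if the wrist force passes 120 N, or if a joint passes its speed limit or range.

ROBOT

A 7-joint arm with a two-finger parallel gripper is mounted at the origin on the work surface. World frame = base frame: x ahead of the robot, y to its left, z up, the work surface at z = 0. Lengths are in m, angles in rad, forces in N, time in s.
With the tool pointing down it reaches from about 0.35 to 0.9 m from the base axis. Payload 8.1 kg.
Tool frame: the origin (TCP) lies on the centre line of the jaws, within the pads' length; the fingertips stand 17 mm ahead of it and the grasp point (between the pads) lies 2 mm behind it; z points along the fingers, y is the direction in which the jaws open and shut (so a half turn about z gives the same grasp; the last joint's range is limited). The gripper opens to 92 mm and grips with 3 to 60 N. Pads are 19 mm wide; open, the fingers measure 130 mm over their backs; the gripper's body (75 mm by 190 mm) begins 47 mm behind the grasp point.
Start: joints at [-1.419, 0.434, 0.025, 1.573, -0.012, 1.134, -0.075], TCP at [0.158, 0.605, 0.244] pointing down, gripper open.
Joint ranges: [-2.62, 2.62], [-0.44, 2.09], [-1.27, 1.32], [0.08, 2.57], [-1.32, 4.46], [0.12, 2], [-2.74, 2.74]. Speed limits (rad/s): [2.22, 2.22, 3.01, 3.01, 3.14, 3.14, 3.14].

INTERFACE

Orientations are given as a rotation vector (axis times angle).
In Python, from cell import arm, imaging, job gives the robot as it stands.
- The arm moves only by the tool jog_arm, never from a script. Its argument "moves" is a list of rows, each an object with "fingers": the closure, from -1 (fully open) to 1 (shut); "xyz": the shift along the tool's x, y, z in cm, a list of three; "angular": the turn, a rotation vector about the tool's x, y, z in rad, a list of three. In form: [{"fingers": fingers, "xyz": [dx, dy, dz], "angular": [ax, ay, az]}, ...]. A call has 1 to 12 rows; each row is the pose to reach, as a shift and turn from the pose commanded when the call began, along the tool's axes at that moment; what a row does not reach only later rows make up. A row lasts 1/8 s, in which the tool goes at most 62.5 mm and 10.7 degrees, less where a joint would pass 70% of its speed; a pose out of reach is approached as far as the arm can. A call with a gripper value outside its range is refused whole. The fingers move at their own pace and stop on an object; "grip_force" is the grip in N (left out, the last holds). Time passes only in rows, so rows that repeat a pose let the fingers close. It gives the time, the measured TCP pose, the force and the opening at its end, in the units of the state.
- arm.observe(): the state, without advancing time (a new reading comes with each control period).
- imaging.get_image(name): name is "scene" or "top"; returns the picture (420x560x3 uint8, red, green, blue); there is no depth.
- imaging.camera_params(name): a dict with "fx", "fy", "cx", "cy" (pixels), "rvec" (rotation vector, rad) and "tvec" (3), from world to camera coordinates, as OpenCV has them. Camera axes: x right, y down, z forward; pixel columns grow to the right and rows downward; lengths in m; the calibration is good to about 2 mm. A picture is of the moment at which its call begins. camera_params takes no time and is no camera call.
- job.sign_off(): hands the job in, once; it reports no verdict.
The state is a dict: "clock": time; "joints": joint angles; "dq": joint speeds; "joint_efforts": joint torques, N m; "position": TCP position; "ee_rot": TCP orientation; "force": force on the tool from outside, world axes, zero at the start; "ft_torque": the same for the moment, N m; "width": opening from 0.0 (shut) to 1.0 (fully open).
Only numpy, scipy, OpenCV 4.12 (cv2) and the standard library are available. Lean on these libraries where they do the work, as an engineer would, in place of code of your own. Each camera call takes 0.05 s, during which the arm holds its last target. There are 200 camera calls.

## Working session

There is one attempt and no reset: what is moved stays moved. The work goes in short steps, Python scripts to look and compute and a tool call to move; the robot and the scene stay as the last step left them, time stands still between calls to the robot, and variables do not carry over. Pictures are saved under pics/ and viewed, about 8 in all and at most 12, crops included, and the job is handed in when it is done.

Besides the shell and the picture viewer there is one more tool, called by a JSON object that holds its "name" and its "arguments". jog_arm: Moves the arm, as the interface text tells. Its arguments: {"type":"object","properties":{"moves":{"type":"array"},"grip_force":{"type":"number"}},"required":["moves"]}

```bash
ls; mkdir -p pics; python3 - <<'E'
from cell import arm, imaging
import cv2
for n in("scene","top"):
    p=imaging.camera_params(n);print(n,p)
    cv2.imwrite(f"pics/{n}0.png",cv2.cvtColor(imaging.get_image(n),cv2.COLOR_RGB2BGR))
print(arm.observe())
E
```

```text
pics
scene {'fx': 488.4872014419344, 'fy': 488.4872014419344, 'cx': 281.2651260028639, 'cy': 213.21500025574758, 'rvec': array([ 0.99060843,  2.36073797, -1.1003617 ]), 'tvec': array([ 0.40805186, -0.22152765,  1.6909795 ])}
top {'fx': 400.297722987007, 'fy': 400.297722987007, 'cx': 281.1750138690166, 'cy': 208.05009436850256, 'rvec': array([ 2.12052427, -2.17460589,  0.1513374 ]), 'tvec': array([0.00810632, 0.59972612, 1.20329224])}
{'clock': 0.1, 'joints': array([-1.41858788,  0.43515943,  0.02496248,  1.57401062, -0.01161282,
        1.1339995 , -0.07509444]), 'dq': array([ 0.00163295, -0.00191043, -0.0006659 , -0.00155323,  0.00191634,
       -0.00277927,  0.00050232]), 'joint_efforts': array([ 2.37021733e-03, -6.69125962e+01,  9.87488329e-01, -3.15145576e+01,
       -6.05945522e-02,  3.74189497e-02,  7.35759136e-05]), 'position': array([0.15746622, 0.60438429, 0.24301775]), 'ee_rot': array([-3.99253788e-01, -3.11604996e+00,  2.24658639e-03]), 'force': array([-0.15249552,  0.22361886,  0.21039024]), 'ft_torque': array([-0.00887851, -0.02358035, -0.04842492]), 'width': 1.001332337435975}
```

View pics/scene0.png

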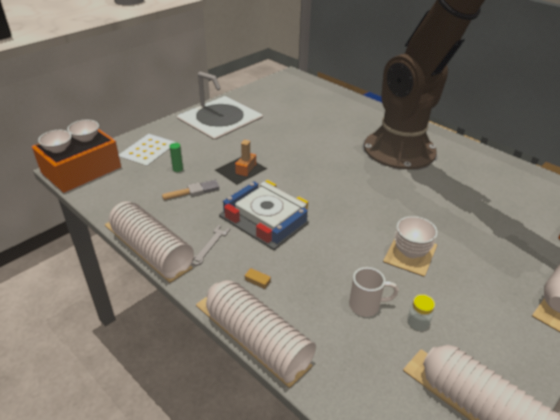

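View pics/top0.png

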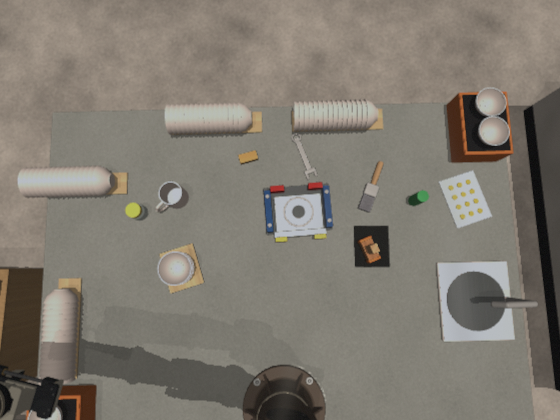

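The top view shows the bolster at about (299,211), with its red stops up (+x world) and its yellow pads down. The mat and mallet are at (372,246), and the robot base is at (285,395). In the scene view the mallet is at (246,160), with the bolster at (265,212). I'll zoom in on both.

```bash
cat > h.py <<'E'
import numpy as np, cv2
from scipy.spatial.transform import Rotation as R
from cell import arm, imaging
P={n:imaging.camera_params(n) for n in("scene","top")}
K=lambda p:np.array([[p['fx'],0,p['cx']],[0,p['fy'],p['cy']],[0,0,1]])
def proj(n,X):
    p=P[n];return cv2.projectPoints(np.float64(X).reshape(-1,3),p['rvec'],p['tvec'],K(p),None)[0].reshape(-1,2)
def unproj(n,uv,z):
    p=P[n];Rm=R.from_rotvec(p['rvec']).as_matrix();C=-Rm.T@p['tvec']
    d=(Rm.T@np.linalg.inv(K(p))@np.array([uv[0],uv[1],1.]))
    return C+d*(z-C[2])/d[2]
def crop(n,x0,y0,x1,y1,s,name,img=None,pts=()):
    im=cv2.cvtColor(imaging.get_image(n) if img is None else img,cv2.COLOR_RGB2BGR)
    o=cv2.resize(im[y0:y1,x0:x1],None,fx=s,fy=s,interpolation=cv2.INTER_CUBIC)
    for q in pts: 
        cv2.polylines(o,[np.int32(np.round((proj(n,q)-[x0,y0]+.5)*s))],True,(0,255,0),1)
    cv2.imwrite("pics/"+name,o)
def st():
    s=arm.observe();print(round(s['clock'],2),s['position'].round(4),R.from_rotvec(s['ee_rot']).as_matrix().round(3).tolist(),s['force'].round(2),s['width'].__round__(3))
E
python3 - <<'E'
from h import *
crop("top",255,172,395,272,5,"a.png");crop("scene",210,130,320,245,5,"b.png")
a=cv2.imread("pics/a.png");b=cv2.imread("pics/b.png")
for n,f in(("top",cv2.imread("pics/top0.png")),("scene",cv2.imread("pics/scene0.png"))):
    hsv=cv2.cvtColor(f,cv2.COLOR_BGR2HSV)
    for c,lo,hi in(("yellow",(22,120,120),(32,255,255)),("red",(0,180,120),(4,255,255)),("red2",(174,150,90),(180,255,255)),("blue",(100,110,40),(120,255,255)),("orange",(5,150,80),(15,255,255))):
        m=cv2.inRange(hsv,lo,hi);k,l,s,ce=cv2.connectedComponentsWithStats(m)
        for i in range(1,k):
            x,y=ce[i]
            ok=(255<x<395 and 172<y<272) if n=="top" else (210<x<320 and 130<y<245)
            if ok and s[i,4]>8: print(n,c,s[i].tolist(),ce[i].round(2))
E
```

```text
top yellow [314, 234, 12, 5, 47] [319.77 236.02]
top yellow [275, 237, 12, 5, 49] [281.08 239.18]
top red [309, 183, 11, 6, 43] [313.26 185.23]
top red [271, 186, 12, 6, 55] [276.6  188.22]
top blue [323, 186, 5, 4, 16] [324.94 187.31]
top blue [264, 191, 6, 4, 20] [266.55 192.35]
top blue [323, 191, 8, 28, 124] [327.06 205.27]
top blue [264, 196, 9, 36, 187] [268.41 213.33]
top blue [327, 222, 5, 5, 22] [329.   224.27]
top orange [359, 236, 13, 7, 40] [364.92 238.7 ]
top orange [368, 256, 13, 7, 41] [374.29 259.15]
scene yellow [266, 180, 10, 6, 28] [270.5 182.5]
scene yellow [297, 197, 11, 7, 31] [302.26 199.48]
scene red [226, 205, 12, 8, 41] [231.27 208.61]
scene red [258, 225, 12, 8, 40] [263.75 228.18]
scene blue [233, 186, 20, 14, 82] [241.61 192.1 ]
scene blue [224, 200, 7, 3, 14] [226.57 201.21]
scene blue [282, 213, 20, 17, 114] [290.58 219.91]
scene blue [274, 229, 7, 4, 20] [276.45 230.55]
scene orange [251, 154, 4, 4, 11] [252.27 155.36]
scene orange [235, 161, 13, 14, 142] [241.2  167.38]
```

View pics/a.png

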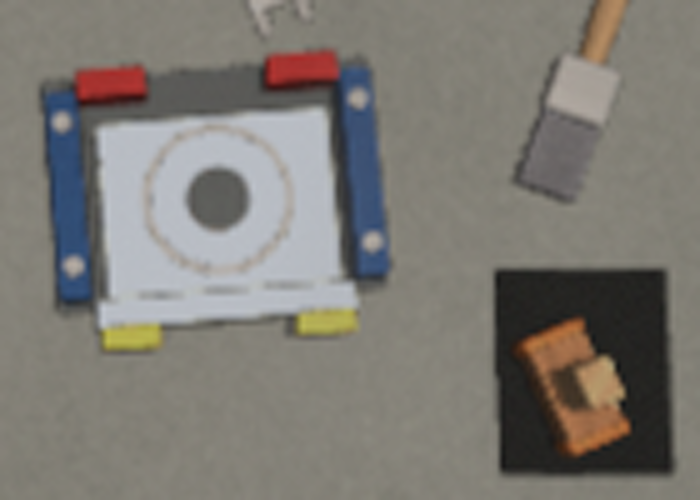

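View pics/b.png

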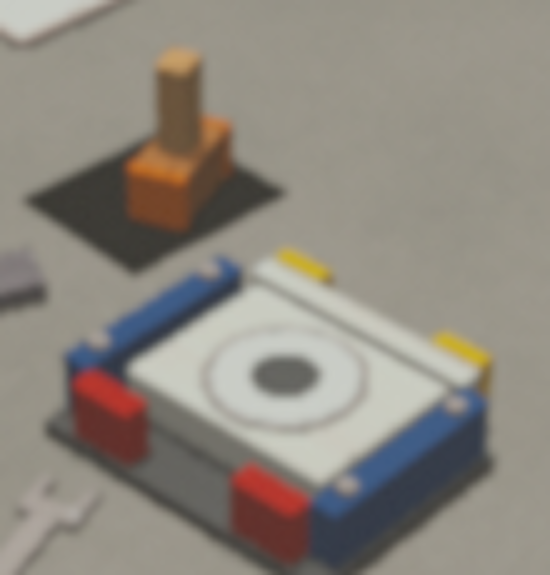

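The crops are clear. In the top crop, the rail corners are at (45,93), (370,67), (60,302) and (388,277). The pads are at (132,337) and (327,321). The mallet head corners are at (517,345), (583,318), (630,430) and (568,457), and the mat corners are at (497,270), (665,270), (672,472) and (502,474).

```bash
python3 - <<'E'
from h import *
t=lambda u,v:((u+.5)/5-.5+255,(v+.5)/5-.5+172)
s=lambda u,v:((u+.5)/5-.5+210,(v+.5)/5-.5+130)
def show(nm,z,pts,f=t,c="top"):
    q=np.array([unproj(c,f(*p),z)[:2] for p in pts]);print(nm,(q*1000).round(1).tolist(),'mean',(q.mean(0)*1000).round(1));return q
r=show("rails outer TL TR BR BL",.052,[(44,93),(371,67),(388,277),(60,302)])
print("lens",np.linalg.norm(np.diff(np.vstack([r,r[:1]]),axis=0),axis=1))
show("plate",.012,[(44,93),(371,67),(388,277),(60,302)])
show("stops top outer edge L,R",.052,[(77,72),(144,67),(265,57),(337,52)])
p=show("pads front edge top",.051,[(103,350),(160,346),(298,334),(357,330)])
show("padL",.051,[(132,348)]);show("padR",.051,[(328,332)])
m=show("mallet head top",.044,[(517,345),(583,318),(630,430),(568,457)])
print("lens",np.linalg.norm(np.diff(np.vstack([m,m[:1]]),axis=0),axis=1)); d=(m[0]+m[1]-m[2]-m[3]);print("axis deg",np.degrees(np.arctan2(d[1],d[0])))
show("handle top",.106,[(573,365),(612,352),(628,395),(592,410)])
show("mat",.004,[(497,270),(665,270),(672,472),(502,474)])
print('scene:')
show("mallet head top corners",.044,[(127,172),(188,185),(232,122)],s,"scene")
show("handle top c",.106,[(179,60)],s,"scene")
show("mat",.004,[(25,200),(135,272),(285,192)],s,"scene")
show("stops top front edge",.052,[(82,398),(145,408)],s,"scene")
show("rail end tops FL outer",.052,[(320,508),(487,400),(68,357)],s,"scene")
show("plate corners",.012,[(47,425),(300,570),(492,462)],s,"scene")
show("pad front top corners",.051,[(300,250),(331,272),(452,334),(492,356)],s,"scene")
E
```

```text
rails outer TL TR BR BL [[655.8, 46.8], [667.1, -157.0], [535.7, -161.9], [525.5, 39.5]] mean [596.  -58.1]
lens [0.20414601 0.13142586 0.20168134 0.13055751]
plate [[663.4, 48.6], [675.0, -161.9], [539.4, -167.0], [528.8, 41.0]] mean [601.6 -59.9]
stops top outer edge L,R [[668.6, 26.1], [670.7, -15.7], [675.1, -91.3], [677.1, -136.2]] mean [672.9 -54.3]
pads front edge top [[495.5, 13.8], [497.1, -21.0], [502.3, -105.6], [503.8, -141.7]] mean [499.7 -63.6]
padL [[496.3, -3.9]] mean [496.3  -3.9]
padR [[503.0, -123.9]] mean [ 503.  -123.9]
mallet head top [[492.6, -240.3], [508.1, -281.8], [439.1, -306.6], [423.7, -267.9]] mean [ 465.9 -274.1]
lens [0.04426729 0.07336894 0.04166556 0.07415852]
axis deg 20.767812645989437
handle top [[476.7, -260.5], [483.7, -283.7], [458.5, -291.5], [450.4, -270.1]] mean [ 467.3 -276.4]
mat [[542.8, -237.7], [540.1, -344.7], [412.8, -341.2], [414.2, -234.3]] mean [ 477.5 -289.5]
scene:
mallet head top corners [[510.3, -276.6], [493.0, -239.7], [423.8, -272.6]] mean [ 475.7 -263. ]
handle top c [[465.1, -275.6]] mean [ 465.1 -275.6]
mat [[539.4, -343.7], [541.7, -236.6], [413.9, -234.1]] mean [ 498.3 -271.5]
stops top front edge [[683.6, -120.0], [664.9, -89.6]] mean [ 674.3 -104.8]
rail end tops FL outer [[655.6, 34.8], [526.9, 36.6], [665.2, -152.9]] mean [615.9 -27.2]
plate corners [[682.4, -154.2], [665.8, 30.7], [527.5, 43.9]] mean [625.2 -26.6]
pad front top corners [[499.3, -135.8], [501.9, -107.5], [495.5, -17.7], [494.5, 11.8]] mean [497.8 -62.3]
```

```bash
cat >> h.py <<'E'
def plan(xyz,yaw_deg,ref=None):
    """rows' shift (cm) and turn for a tool-down pose whose tool y lies at yaw_deg; from the current pose"""
    s=arm.observe();R0=R.from_rotvec(s['ee_rot']);a=np.radians(yaw_deg)
    y=np.array([np.cos(a),np.sin(a),0]);z=np.array([0,0,-1.]);x=np.cross(y,z)
    d=R0.inv().apply(np.array(xyz)-s['position'])*100
    w=(R0.inv()*R.from_matrix(np.c_[x,y,z])).as_rotvec()
    print(np.array(xyz),yaw_deg,'->',d.round(2).tolist(),w.round(4).tolist())
E
python3 - <<'E'
from h import *
st()
plan((.5,.25,.24),48);plan((.4665,-.275,.17),20.8);plan((.4665,-.275,.068),20.8)
E
```

```text
0.2 [0.1575 0.6045 0.2433] [[-0.968, 0.252, -0.0], [0.252, 0.968, -0.001], [-0.0, -0.001, -1.0]] [ 0.1  -0.88  0.19] 0.997
[0.5  0.25 0.24] 48 -> [-42.08, -25.67, 0.36] [-0.0009, 0.0003, 0.4781]
[ 0.4665 -0.275   0.17  ] 20.8 -> [-52.08, -77.31, 7.4] [-0.0008, 0.0005, 0.9529]
[ 0.4665 -0.275   0.068 ] 20.8 -> [-52.08, -77.3, 17.6] [-0.0008, 0.0005, 0.9529]
```

{"name": "jog_arm", "arguments": {"moves": [{"fingers":-1,"xyz":[-42,-25.7,0.3],"angular":[0,0,0.47]},{"fingers":-1,"xyz":[-42,-25.7,0.3],"angular":[0,0,0.47]},{"fingers":-1,"xyz":[-42,-25.7,0.3],"angular":[0,0,0.47]},{"fingers":-1,"xyz":[-42,-25.7,0.3],"angular":[0,0,0.47]},{"fingers":-1,"xyz":[-42,-25.7,0.3],"angular":[0,0,0.47]},{"fingers":-1,"xyz":[-42,-25.7,0.3],"angular":[0,0,0.47]},{"fingers":-1,"xyz":[-42,-25.7,0.3],"angular":[0,0,0.47]},{"fingers":-1,"xyz":[-52.1,-77.3,4],"angular":[0,0,0.953]},{"fingers":-1,"xyz":[-52.1,-77.3,4],"angular":[0,0,0.953]},{"fingers":-1,"xyz":[-52.1,-77.3,4],"angular":[0,0,0.953]},{"fingers":-1,"xyz":[-52.1,-77.3,4],"angular":[0,0,0.953]},{"fingers":-1,"xyz":[-52.1,-77.3,4],"angular":[0,0,0.953]}]}}

```text
clock: 1.7
position: [0.4641, -0.0238, 0.2205]
ee_rot: [1.783, 2.586, 0.001]
force: [-0.2, -0.1, -0.0]
width: 0.999
```

```bash
python3 - <<'E'
from h import *
st();print(arm.observe()['joints'].round(3))
plan((.4665,-.275,.17),20.8);plan((.4665,-.275,.068),20.8)
E
```

```text
1.7 [ 0.4641 -0.0238  0.2205] [[-0.355, 0.935, 0.001], [0.935, 0.355, 0.0], [0.0, 0.001, -1.0]] [-0.19 -0.06 -0.  ] 0.999
[-0.498  0.201  0.517  2.012 -0.122  0.957  0.445]
[ 0.4665 -0.275   0.17  ] 20.8 -> [-23.56, -8.7, 5.04] [0.0008, -0.0001, 0.0003]
[ 0.4665 -0.275   0.068 ] 20.8 -> [-23.57, -8.71, 15.24] [0.0008, -0.0001, 0.0003]
```

{"name": "jog_arm", "arguments": {"moves": [{"fingers":-1,"xyz":[-23.5,-8.7,5],"angular":[0,0,0]},{"fingers":-1,"xyz":[-23.5,-8.7,5],"angular":[0,0,0]},{"fingers":-1,"xyz":[-23.5,-8.7,5],"angular":[0,0,0]},{"fingers":-1,"xyz":[-23.5,-8.7,5],"angular":[0,0,0]},{"fingers":-1,"xyz":[-23.5,-8.7,5],"angular":[0,0,0]},{"fingers":-1,"xyz":[-23.5,-8.7,5],"angular":[0,0,0]},{"fingers":-1,"xyz":[-23.5,-8.7,5],"angular":[0,0,0]}]}}

```text
clock: 2.58
position: [0.4669, -0.2708, 0.1705]
ee_rot: [-1.781, -2.588, -0.001]
force: [0.3, -0.2, 0.1]
width: 0.997
```

```bash
python3 - <<'E'
from h import *
st();print(arm.observe()['joints'].round(3))
plan((.4665,-.275,.068),20.8)
E
```

```text
2.58 [ 0.4669 -0.2708  0.1705] [[-0.357, 0.934, 0.0], [0.934, 0.357, 0.001], [0.001, 0.001, -1.0]] [ 0.26 -0.18  0.14] 0.997
[ 0.002  0.407  0.576  1.907 -0.279  0.907  1.079]
[ 0.4665 -0.275   0.068 ] 20.8 -> [-0.39, -0.19, 10.25] [0.0005, -0.0009, 0.0023]
```

{"name": "jog_arm", "arguments": {"moves": [{"fingers":-1,"xyz":[-0.4,-0.2,4],"angular":[0,0,0]},{"fingers":-1,"xyz":[-0.4,-0.2,7],"angular":[0,0,0]},{"fingers":-1,"xyz":[-0.4,-0.2,9.5],"angular":[0,0,0]},{"fingers":-1,"xyz":[-0.4,-0.2,10.2],"angular":[0,0,0]},{"fingers":-1,"xyz":[-0.4,-0.2,10.2],"angular":[0,0,0]},{"fingers":1,"xyz":[-0.4,-0.2,10.2],"angular":[0,0,0]},{"fingers":1,"xyz":[-0.4,-0.2,10.2],"angular":[0,0,0]},{"fingers":1,"xyz":[-0.4,-0.2,10.2],"angular":[0,0,0]},{"fingers":1,"xyz":[-0.4,-0.2,10.2],"angular":[0,0,0]},{"fingers":1,"xyz":[-0.4,-0.2,10.2],"angular":[0,0,0]},{"fingers":1,"xyz":[-0.4,-0.2,10.2],"angular":[0,0,0]},{"fingers":1,"xyz":[-0.4,-0.2,10.2],"angular":[0,0,0]}], "grip_force": 45}}

```text
clock: 4.08
position: [0.4659, -0.2771, 0.0684]
ee_rot: [-1.784, -2.586, -0.0]
force: [-2.9, -0.4, 2.5]
width: 0.285
```

```bash
python3 - <<'E'
from h import *
st();print(arm.observe()['width']*92)
i=imaging.get_image("scene");crop("scene",200,90,320,190,6,"g.png",i)
E
```

```text
4.08 [ 0.4659 -0.2771  0.0684] [[-0.355, 0.935, -0.0], [0.935, 0.355, 0.0], [0.0, -0.0, -1.0]] [-2.93 -0.37  2.51] 0.285
26.17654397367647
```

View pics/g.png

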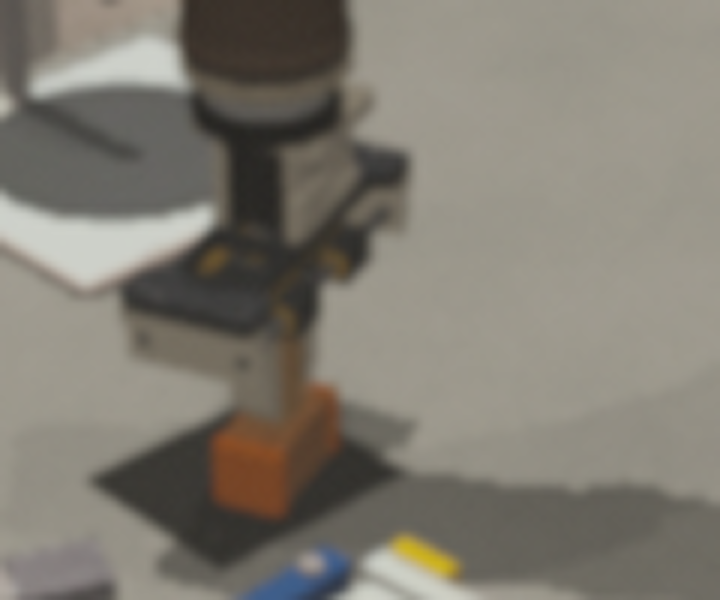

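The handle is gripped across its 26 mm, with the opening reading 26.2 mm. The crop shows the jaws on the handle and the head still flat on the mat. Next I lift and go behind the right pad.

```bash
python3 - <<'E'
from h import *
plan((.466,-.277,.125),20.8);plan((.43,-.128,.125),3.05);plan((.43,-.128,.079),3.05)
E
```

```text
[ 0.466 -0.277  0.125] 20.8 -> [-0.01, 0.02, -5.67] [-0.0002, -0.0003, -0.0001]
[ 0.43  -0.128  0.125] 3.05 -> [15.2, 1.95, -5.67] [-0.0003, -0.0002, 0.3097]
[ 0.43  -0.128  0.079] 3.05 -> [15.2, 1.95, -1.07] [-0.0003, -0.0002, 0.3097]
```

{"name": "jog_arm", "arguments": {"moves": [{"fingers":1,"xyz":[0,0,-3],"angular":[0,0,0]},{"fingers":1,"xyz":[0,0,-5.7],"angular":[0,0,0]},{"fingers":1,"xyz":[5,0.6,-5.7],"angular":[0,0,0.1]},{"fingers":1,"xyz":[10,1.3,-5.7],"angular":[0,0,0.2]},{"fingers":1,"xyz":[15.2,1.95,-5.7],"angular":[0,0,0.31]},{"fingers":1,"xyz":[15.2,1.95,-5.7],"angular":[0,0,0.31]},{"fingers":1,"xyz":[15.2,1.95,-3],"angular":[0,0,0.31]},{"fingers":1,"xyz":[15.2,1.95,-1.1],"angular":[0,0,0.31]},{"fingers":1,"xyz":[15.2,1.95,-1.1],"angular":[0,0,0.31]},{"fingers":1,"xyz":[15.2,1.95,-1.1],"angular":[0,0,0.31]}]}}

```text
clock: 5.38
position: [0.4305, -0.1288, 0.0799]
ee_rot: [2.162, 2.278, 0.0]
force: [-0.6, -0.2, -1.6]
width: 0.282
```

```bash
python3 - <<'E'
from h import *
st()
def box(x0,x1,y0,y1,z): return lambda o,a:[(o[0]+x*np.cos(a)-y*np.sin(a),o[1]+x*np.sin(a)+y*np.cos(a),z) for x,y in((x0,y0),(x1,y0),(x1,y1),(x0,y1))]
p=arm.observe()['position'];a=np.radians(3.05)
i=imaging.get_image("scene")
B=(.5935,-.0589)
crop("scene",210,130,330,245,5,"s.png",i,[box(-.038,.038,-.02,.02,.055)(p,a),box(-.0645,.085,-.105,.105,.012)(B,a),box(-.095,-.085,-.078,-.042,.051)(B,a),box(-.095,-.085,.042,.078,.051)(B,a)])
E
```

```text
5.38 [ 0.4305 -0.1288  0.0799] [[-0.052, 0.999, 0.0], [0.999, 0.052, -0.0], [-0.0, 0.0, -1.0]] [-0.59 -0.17 -1.62] 0.282
```

View pics/s.png

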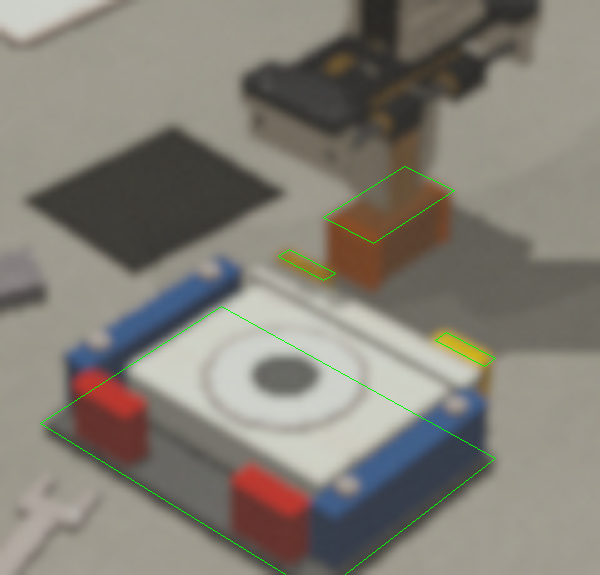

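The projected mallet, plate and pad outlines agree with the picture: mallet head at (390,205) and right pad at (306,265) in the crop. I now approach and feel for contact.

{"name": "jog_arm", "arguments": {"moves": [{"fingers":1,"xyz":[0,1.5,0],"angular":[0,0,0]},{"fingers":1,"xyz":[0,2.5,0],"angular":[0,0,0]},{"fingers":1,"xyz":[0,2.9,0],"angular":[0,0,0]},{"fingers":1,"xyz":[0,3.0,0],"angular":[0,0,0]},{"fingers":1,"xyz":[0,3.05,0],"angular":[0,0,0]},{"fingers":1,"xyz":[0,3.1,0],"angular":[0,0,0]},{"fingers":1,"xyz":[0,3.15,0],"angular":[0,0,0]},{"fingers":1,"xyz":[0,3.2,0],"angular":[0,0,0]},{"fingers":1,"xyz":[0,3.25,0],"angular":[0,0,0]},{"fingers":1,"xyz":[0,3.3,0],"angular":[0,0,0]}]}}

```text
clock: 6.68
position: [0.4632, -0.1263, 0.0794]
ee_rot: [-2.162, -2.279, -0.0]
force: [-0.3, 0.2, -2.2]
width: 0.285
```

{"name": "jog_arm", "arguments": {"moves": [{"fingers":1,"xyz":[0,0.05,0],"angular":[0,0,0]},{"fingers":1,"xyz":[0,0.1,0],"angular":[0,0,0]},{"fingers":1,"xyz":[0,0.15,0],"angular":[0,0,0]},{"fingers":1,"xyz":[0,0.2,0],"angular":[0,0,0]}]}}

```text
clock: 7.18
position: [0.4642, -0.1262, 0.0793]
ee_rot: [-2.161, -2.278, 0.001]
force: [-5.0, -0.2, 1.6]
width: 0.283
```

{"name": "jog_arm", "arguments": {"moves": [{"fingers":1,"xyz":[0,0.04,0],"angular":[0,0,0]},{"fingers":1,"xyz":[0,0.08,0],"angular":[0,0,0]},{"fingers":1,"xyz":[0,0.12,0],"angular":[0,0,0]},{"fingers":1,"xyz":[0,0.16,0],"angular":[0,0,0]}]}}

```text
clock: 7.68
position: [0.4644, -0.1261, 0.079]
ee_rot: [-2.161, -2.276, 0.003]
force: [-8.3, -0.6, 2.6]
width: 0.278
```

{"name": "jog_arm", "arguments": {"moves": [{"fingers":1,"xyz":[0,0.04,0],"angular":[0,0,0]},{"fingers":1,"xyz":[0,0.08,0],"angular":[0,0,0]},{"fingers":1,"xyz":[0,0.12,0],"angular":[0,0,0]},{"fingers":1,"xyz":[0,0.16,0],"angular":[0,0,0]}]}}

```text
clock: 8.18
position: [0.4653, -0.1261, 0.0789]
ee_rot: [-2.16, -2.275, 0.004]
force: [-11.1, -1.5, 5.5]
width: 0.28
```

{"name": "jog_arm", "arguments": {"moves": [{"fingers":1,"xyz":[0,0.04,0],"angular":[0,0,0]},{"fingers":1,"xyz":[0,0.08,0],"angular":[0,0,0]},{"fingers":1,"xyz":[0,0.12,0],"angular":[0,0,0]},{"fingers":1,"xyz":[0,0.16,0],"angular":[0,0,0]}]}}

```text
clock: 8.68
position: [0.4663, -0.1261, 0.0787]
ee_rot: [-2.159, -2.275, 0.005]
force: [-12.6, -1.2, 5.5]
width: 0.282
```

```bash
python3 - <<'E'
from h import *
st();print(arm.observe()['ft_torque'])
i=imaging.get_image("scene")
crop("scene",210,130,330,245,5,"s2.png",i)
E
```

```text
8.68 [ 0.4663 -0.1261  0.0787] [[-0.052, 0.999, -0.006], [0.999, 0.052, 0.001], [0.001, -0.006, -1.0]] [-12.57  -1.17   5.53] 0.282
[-0.37672691  2.79296964  0.19406197]
```

View pics/s2.png

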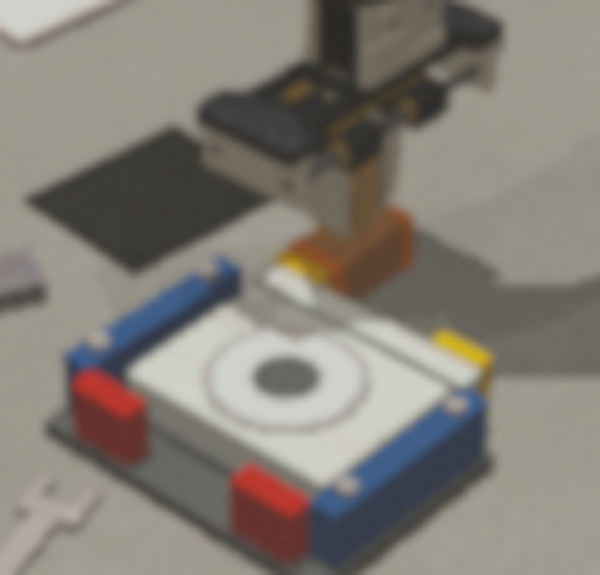

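{"name": "jog_arm", "arguments": {"moves": [{"fingers":1,"xyz":[0,0.05,-0.03],"angular":[0,0,0]},{"fingers":1,"xyz":[0,0.1,-0.06],"angular":[0,0,0]},{"fingers":1,"xyz":[0,0.15,-0.08],"angular":[0,0,0]},{"fingers":1,"xyz":[0,0.2,-0.08],"angular":[0,0,0]}]}}

```text
clock: 9.22
position: [0.4674, -0.126, 0.079]
ee_rot: [-2.159, -2.274, 0.007]
force: [-13.1, -2.5, -1.6]
width: 0.281
```

{"name": "jog_arm", "arguments": {"moves": [{"fingers":1,"xyz":[0,0.05,0],"angular":[0,0,0]},{"fingers":1,"xyz":[0,0.1,0],"angular":[0,0,0]},{"fingers":1,"xyz":[0,0.1,0],"angular":[0,0,0]}]}}

```text
clock: 9.6
position: [0.4685, -0.1259, 0.079]
ee_rot: [-2.159, -2.274, 0.007]
force: [-13.6, -2.3, -0.9]
width: 0.28
```

```bash
cat >> h.py <<'E'
def yaw_pads(img=None):
    """front-top edge centre of yellow pads by top camera: colour centroid"""
    im=cv2.cvtColor(imaging.get_image("top") if img is None else img,cv2.COLOR_RGB2HSV)
    m=cv2.inRange(im,(22,120,120),(32,255,255));k,l,s,ce=cv2.connectedComponentsWithStats(m)
    for i in range(1,k):
        if 255<ce[i][0]<345 and 215<ce[i][1]<260 and s[i,4]>8:print('pad',s[i].tolist(),(unproj("top",ce[i],.051)[:2]*1000).round(1))
E
python3 - <<'E'
from h import *
st();a=np.radians(3.05)
plan((.4303,-.1288,.079),3.05);yaw_pads()
E
```

```text
9.6 [ 0.4685 -0.1259  0.079 ] [[-0.052, 0.999, -0.008], [0.999, 0.052, 0.001], [0.001, -0.008, -1.0]] [-13.6   -2.25  -0.9 ] 0.28
[ 0.4303 -0.1288  0.079 ] 3.05 -> [-0.09, -3.83, 0.03] [-0.0077, -0.0015, -0.0013]
pad [275, 237, 12, 5, 47] [502.6  -3.9]
```

{"name": "jog_arm", "arguments": {"moves": [{"fingers":1,"xyz":[0,-1.0,0.1],"angular":[0,0,0]},{"fingers":1,"xyz":[0,-1.8,0.1],"angular":[0,0,0]},{"fingers":1,"xyz":[6,-1.8,0.1],"angular":[0,0,0]},{"fingers":1,"xyz":[11,-1.8,0.1],"angular":[0,0,0]},{"fingers":1,"xyz":[12,-1.8,0.1],"angular":[0,0,0]},{"fingers":1,"xyz":[12,-1.6,0.1],"angular":[0,0,0]},{"fingers":1,"xyz":[12,-1.5,0.1],"angular":[0,0,0]},{"fingers":1,"xyz":[12,-1.4,0.1],"angular":[0,0,0]}]}}

```text
clock: 10.65
position: [0.4529, -0.0081, 0.0794]
ee_rot: [2.164, 2.277, 0.0]
force: [-0.5, -0.4, -2.0]
width: 0.284
```

```bash
python3 - <<'E'
from h import *
st();plan((.458,-.006,.079),3.05);yaw_pads()
i=imaging.get_image("top")
crop("top",255,172,395,272,5,"t2.png",i)
E
```

```text
10.65 [ 0.4529 -0.0081  0.0794] [[-0.051, 0.999, 0.0], [0.999, 0.051, -0.0], [-0.0, 0.0, -1.0]] [-0.47 -0.37 -1.99] 0.284
[ 0.458 -0.006  0.079] 3.05 -> [0.18, 0.52, 0.04] [0.0005, 0.0004, -0.0025]
pad [314, 233, 12, 5, 47] [ 513.1 -122. ]
```

{"name": "jog_arm", "arguments": {"moves": [{"fingers":1,"xyz":[0.18,0.2,-0.02],"angular":[0,0,0]},{"fingers":1,"xyz":[0.18,0.3,-0.03],"angular":[0,0,0]},{"fingers":1,"xyz":[0.18,0.35,-0.05],"angular":[0,0,0]},{"fingers":1,"xyz":[0.18,0.4,-0.05],"angular":[0,0,0]},{"fingers":1,"xyz":[0.18,0.45,-0.05],"angular":[0,0,0]},{"fingers":1,"xyz":[0.18,0.5,-0.05],"angular":[0,0,0]},{"fingers":1,"xyz":[0.18,0.55,-0.05],"angular":[0,0,0]},{"fingers":1,"xyz":[0.18,0.6,-0.05],"angular":[0,0,0]}]}}

```text
clock: 11.75
position: [0.4574, -0.0046, 0.0795]
ee_rot: [-2.161, -2.278, 0.002]
force: [-5.9, -0.7, 1.8]
width: 0.279
```

{"name": "jog_arm", "arguments": {"moves": [{"fingers":1,"xyz":[0,0.05,-0.02],"angular":[0,0,0]},{"fingers":1,"xyz":[0,0.1,-0.03],"angular":[0,0,0]},{"fingers":1,"xyz":[0,0.15,-0.05],"angular":[0,0,0]},{"fingers":1,"xyz":[0,0.2,-0.05],"angular":[0,0,0]}]}}

```text
clock: 12.25
position: [0.4576, -0.0046, 0.0796]
ee_rot: [-2.159, -2.276, 0.005]
force: [-10.0, -1.8, 2.8]
width: 0.279
```

{"name": "jog_arm", "arguments": {"moves": [{"fingers":1,"xyz":[0,0.05,-0.02],"angular":[0,0,0]},{"fingers":1,"xyz":[0,0.1,-0.03],"angular":[0,0,0]},{"fingers":1,"xyz":[0,0.15,-0.05],"angular":[0,0,0]},{"fingers":1,"xyz":[0,0.2,-0.05],"angular":[0,0,0]},{"fingers":1,"xyz":[0,0.25,-0.05],"angular":[0,0,0]},{"fingers":1,"xyz":[0,0.3,-0.05],"angular":[0,0,0]}]}}

```text
clock: 13.0
position: [0.46, -0.0045, 0.0798]
ee_rot: [-2.159, -2.276, 0.007]
force: [-9.9, -2.2, -0.7]
width: 0.28
```

{"name": "jog_arm", "arguments": {"moves": [{"fingers":1,"xyz":[0,0.06,0],"angular":[0,0,0]},{"fingers":1,"xyz":[0,0.12,0],"angular":[0,0,0]},{"fingers":1,"xyz":[0,0.18,0],"angular":[0,0,0]},{"fingers":1,"xyz":[0,0.24,0],"angular":[0,0,0]},{"fingers":1,"xyz":[0,0.3,0],"angular":[0,0,0]},{"fingers":1,"xyz":[0,0.36,0],"angular":[0,0,0]}]}}

```text
clock: 13.75
position: [0.4629, -0.0043, 0.0797]
ee_rot: [-2.159, -2.274, 0.008]
force: [-12.4, -1.6, 2.7]
width: 0.284
```

{"name": "jog_arm", "arguments": {"moves": [{"fingers":1,"xyz":[0,0.06,-0.03],"angular":[0,0,0]},{"fingers":1,"xyz":[0,0.12,-0.05],"angular":[0,0,0]},{"fingers":1,"xyz":[0,0.18,-0.05],"angular":[0,0,0]},{"fingers":1,"xyz":[0,0.24,-0.05],"angular":[0,0,0]}]}}

```text
clock: 14.25
position: [0.4646, -0.0043, 0.0799]
ee_rot: [-2.159, -2.273, 0.009]
force: [-12.8, -2.8, -0.8]
width: 0.279
```

{"name": "jog_arm", "arguments": {"moves": [{"fingers":1,"xyz":[0,-1.0,0.1],"angular":[0,0,0]},{"fingers":1,"xyz":[0,-2.2,0.1],"angular":[0,0,0]},{"fingers":1,"xyz":[-6,-2.2,0.1],"angular":[0,0,0]},{"fingers":1,"xyz":[-11,-2.2,0.1],"angular":[0,0,0]},{"fingers":1,"xyz":[-12,-2,0.1],"angular":[0,0,0]},{"fingers":1,"xyz":[-12,-1.5,0.1],"angular":[0,0,0]},{"fingers":1,"xyz":[-12,-1.2,0.1],"angular":[0,0,0]},{"fingers":1,"xyz":[-12,-1.1,0.1],"angular":[0,0,0]}]}}

```text
clock: 15.25
position: [0.4652, -0.1229, 0.0801]
ee_rot: [-2.159, -2.282, -0.001]
force: [-0.4, 0.1, -2.4]
width: 0.283
```

```bash
python3 - <<'E'
from h import *
st();plan((.4685,-.126,.079),3.05);yaw_pads();yaw_pads(cv2.cvtColor(cv2.imread("pics/top0.png"),cv2.COLOR_BGR2RGB))
E
```

```text
15.25 [ 0.4652 -0.1229  0.0801] [[-0.055, 0.998, -0.0], [0.998, 0.055, 0.001], [0.001, -0.0, -1.0]] [-0.42  0.05 -2.38] 0.283
[ 0.4685 -0.126   0.079 ] 3.05 -> [-0.33, 0.31, 0.11] [-0.0, -0.0005, 0.0022]
pad [276, 235, 11, 5, 49] [509.4  -3.9]
pad [314, 234, 12, 5, 47] [ 509.1 -122.9]
pad [275, 237, 12, 5, 49] [502.4  -4.3]
```

{"name": "jog_arm", "arguments": {"moves": [{"fingers":1,"xyz":[-0.3,0.1,0.02],"angular":[0,0,0]},{"fingers":1,"xyz":[-0.3,0.2,0.02],"angular":[0,0,0]},{"fingers":1,"xyz":[-0.3,0.26,0.02],"angular":[0,0,0]},{"fingers":1,"xyz":[-0.3,0.31,0.02],"angular":[0,0,0]},{"fingers":1,"xyz":[-0.3,0.36,0.02],"angular":[0,0,0]},{"fingers":1,"xyz":[-0.3,0.41,0],"angular":[0,0,0]},{"fingers":1,"xyz":[-0.3,0.46,0],"angular":[0,0,0]},{"fingers":1,"xyz":[-0.3,0.51,-0.03],"angular":[0,0,0]},{"fingers":1,"xyz":[-0.3,0.56,-0.05],"angular":[0,0,0]}]}}

```text
clock: 16.42
position: [0.4684, -0.1271, 0.0801]
ee_rot: [-2.161, -2.276, 0.003]
force: [-7.8, -1.3, -2.4]
width: 0.282
```

{"name": "jog_arm", "arguments": {"moves": [{"fingers":1,"xyz":[0,0.06,-0.03],"angular":[0,0,0]},{"fingers":1,"xyz":[0,0.12,-0.05],"angular":[0,0,0]},{"fingers":1,"xyz":[0,0.18,-0.05],"angular":[0,0,0]},{"fingers":1,"xyz":[0,0.24,-0.05],"angular":[0,0,0]},{"fingers":1,"xyz":[0,0.3,-0.05],"angular":[0,0,0]},{"fingers":1,"xyz":[0,0.36,-0.05],"angular":[0,0,0]},{"fingers":1,"xyz":[0,0.42,-0.08],"angular":[0,0,0]},{"fingers":1,"xyz":[0,0.48,-0.1],"angular":[0,0,0]}]}}

```text
clock: 17.42
position: [0.4714, -0.1269, 0.0804]
ee_rot: [-2.16, -2.274, 0.007]
force: [-10.0, -2.6, -6.4]
width: 0.28
```

{"name": "jog_arm", "arguments": {"moves": [{"fingers":1,"xyz":[0,0.06,0.02],"angular":[0,0,0]},{"fingers":1,"xyz":[0,0.12,0.04],"angular":[0,0,0]},{"fingers":1,"xyz":[0,0.18,0.05],"angular":[0,0,0]},{"fingers":1,"xyz":[0,0.24,0.05],"angular":[0,0,0]},{"fingers":1,"xyz":[0,0.3,0.05],"angular":[0,0,0]},{"fingers":1,"xyz":[0,0.36,0.05],"angular":[0,0,0]},{"fingers":1,"xyz":[0,0.42,0.05],"angular":[0,0,0]}]}}

```text
clock: 18.3
position: [0.4754, -0.1268, 0.0802]
ee_rot: [-2.159, -2.274, 0.007]
force: [-13.2, -3.0, 0.1]
width: 0.283
```

{"name": "jog_arm", "arguments": {"moves": [{"fingers":1,"xyz":[0,-1.0,0.1],"angular":[0,0,0]},{"fingers":1,"xyz":[0,-2.2,0.1],"angular":[0,0,0]},{"fingers":1,"xyz":[6,-2.2,0.1],"angular":[0,0,0]},{"fingers":1,"xyz":[11,-2.2,0.1],"angular":[0,0,0]},{"fingers":1,"xyz":[12.1,-2,0.1],"angular":[0,0,0]},{"fingers":1,"xyz":[12.1,-1.5,0.1],"angular":[0,0,0]},{"fingers":1,"xyz":[12.1,-1.3,0.1],"angular":[0,0,0]},{"fingers":1,"xyz":[12.1,-1.3,0.1],"angular":[0,0,0]}]}}

```text
clock: 19.3
position: [0.4606, -0.0079, 0.0804]
ee_rot: [2.164, 2.276, 0.0]
force: [-0.9, -0.0, -2.6]
width: 0.278
```

```bash
python3 - <<'E'
from h import *
st();plan((.4646,-.005,.079),3.05);yaw_pads()
E
```

```text
19.3 [ 0.4606 -0.0079  0.0804] [[-0.051, 0.999, 0.001], [0.999, 0.051, -0.001], [-0.001, 0.001, -1.0]] [-0.94 -0.   -2.65] 0.278
[ 0.4646 -0.005   0.079 ] 3.05 -> [0.27, 0.42, 0.14] [0.0006, 0.0005, -0.0025]
pad [314, 230, 12, 6, 47] [ 519.8 -121.6]
```

{"name": "jog_arm", "arguments": {"moves": [{"fingers":1,"xyz":[0.2,0.2,0.05],"angular":[0,0,0]},{"fingers":1,"xyz":[0.2,0.3,0.05],"angular":[0,0,0]},{"fingers":1,"xyz":[0.2,0.36,0.05],"angular":[0,0,0]},{"fingers":1,"xyz":[0.2,0.41,0.05],"angular":[0,0,0]},{"fingers":1,"xyz":[0.2,0.46,0.05],"angular":[0,0,0]},{"fingers":1,"xyz":[0.2,0.51,0.05],"angular":[0,0,0]},{"fingers":1,"xyz":[0.2,0.56,0.05],"angular":[0,0,0]},{"fingers":1,"xyz":[0.2,0.61,0.03],"angular":[0,0,0]},{"fingers":1,"xyz":[0.2,0.66,0.0],"angular":[0,0,0]}]}}

```text
clock: 20.48
position: [0.4643, -0.0042, 0.0796]
ee_rot: [-2.16, -2.277, 0.005]
force: [-7.6, -1.2, -1.2]
width: 0.282
```

{"name": "jog_arm", "arguments": {"moves": [{"fingers":1,"xyz":[0,0.06,-0.02],"angular":[0,0,0]},{"fingers":1,"xyz":[0,0.12,-0.03],"angular":[0,0,0]},{"fingers":1,"xyz":[0,0.18,-0.03],"angular":[0,0,0]},{"fingers":1,"xyz":[0,0.24,-0.03],"angular":[0,0,0]},{"fingers":1,"xyz":[0,0.3,-0.03],"angular":[0,0,0]},{"fingers":1,"xyz":[0,0.36,-0.03],"angular":[0,0,0]},{"fingers":1,"xyz":[0,0.42,-0.05],"angular":[0,0,0]},{"fingers":1,"xyz":[0,0.48,-0.06],"angular":[0,0,0]}]}}

```text
clock: 21.48
position: [0.4677, -0.0042, 0.0798]
ee_rot: [-2.159, -2.275, 0.008]
force: [-10.1, -2.5, -2.4]
width: 0.282
```

{"name": "jog_arm", "arguments": {"moves": [{"fingers":1,"xyz":[0,0.06,0],"angular":[0,0,0]},{"fingers":1,"xyz":[0,0.12,0],"angular":[0,0,0]},{"fingers":1,"xyz":[0,0.18,0],"angular":[0,0,0]},{"fingers":1,"xyz":[0,0.24,0],"angular":[0,0,0]},{"fingers":1,"xyz":[0,0.3,0],"angular":[0,0,0]},{"fingers":1,"xyz":[0,0.36,0],"angular":[0,0,0]},{"fingers":1,"xyz":[0,0.4,0],"angular":[0,0,0]}]}}

```text
clock: 22.35
position: [0.471, -0.0043, 0.0797]
ee_rot: [-2.159, -2.273, 0.009]
force: [-12.9, -2.4, 1.3]
width: 0.281
```

{"name": "jog_arm", "arguments": {"moves": [{"fingers":1,"xyz":[0,-1.0,0.1],"angular":[0,0,0]},{"fingers":1,"xyz":[0,-2.2,0.1],"angular":[0,0,0]},{"fingers":1,"xyz":[-6,-2.2,0.1],"angular":[0,0,0]},{"fingers":1,"xyz":[-11,-2.2,0.1],"angular":[0,0,0]},{"fingers":1,"xyz":[-12.3,-2,0.1],"angular":[0,0,0]},{"fingers":1,"xyz":[-12.3,-1.5,0.1],"angular":[0,0,0]},{"fingers":1,"xyz":[-12.3,-1.2,0.1],"angular":[0,0,0]},{"fingers":1,"xyz":[-12.3,-1.1,0.1],"angular":[0,0,0]}]}}

```text
clock: 23.35
position: [0.4714, -0.1255, 0.0797]
ee_rot: [-2.159, -2.282, -0.0]
force: [-0.2, 0.2, -2.7]
width: 0.28
```

```bash
python3 - <<'E'
from h import *
st();plan((.4752,-.127,.080),3.05);yaw_pads()
i=imaging.get_image("scene")
crop("scene",210,130,330,245,5,"s3.png",i)
E
```

```text
23.35 [ 0.4714 -0.1255  0.0797] [[-0.055, 0.998, -0.0], [0.998, 0.055, 0.001], [0.001, -0.0, -1.0]] [-0.16  0.19 -2.7 ] 0.28
[ 0.4752 -0.127   0.08  ] 3.05 -> [-0.17, 0.37, -0.03] [-0.0001, -0.0005, 0.0022]
pad [275, 233, 12, 5, 52] [515.3  -4. ]
```

View pics/s3.png

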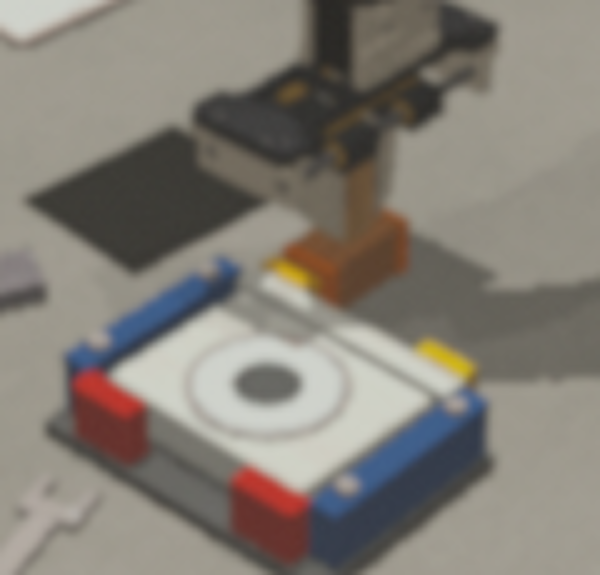

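The insert has visibly advanced and is nearly square, with the right pad at (292,275), the left pad at (447,360), and a gap still to the red stops. I continue with the right pad in shorter, force-checked steps.

{"name": "jog_arm", "arguments": {"moves": [{"fingers":1,"xyz":[-0.15,0.2,0],"angular":[0,0,0]},{"fingers":1,"xyz":[-0.15,0.3,0],"angular":[0,0,0]},{"fingers":1,"xyz":[-0.15,0.36,0],"angular":[0,0,0]},{"fingers":1,"xyz":[-0.15,0.41,0],"angular":[0,0,0]},{"fingers":1,"xyz":[-0.15,0.46,0],"angular":[0,0,0]},{"fingers":1,"xyz":[-0.15,0.51,0],"angular":[0,0,0]},{"fingers":1,"xyz":[-0.15,0.56,-0.02],"angular":[0,0,0]},{"fingers":1,"xyz":[-0.15,0.61,-0.04],"angular":[0,0,0]},{"fingers":1,"xyz":[-0.15,0.66,-0.04],"angular":[0,0,0]},{"fingers":1,"xyz":[-0.15,0.71,-0.05],"angular":[0,0,0]},{"fingers":1,"xyz":[-0.15,0.76,-0.06],"angular":[0,0,0]},{"fingers":1,"xyz":[-0.15,0.8,-0.06],"angular":[0,0,0]}]}}

```text
clock: 24.95
position: [0.4761, -0.1282, 0.0798]
ee_rot: [-2.16, -2.275, 0.004]
force: [-9.5, -1.2, 1.6]
width: 0.28
```

{"name": "jog_arm", "arguments": {"moves": [{"fingers":1,"xyz":[0,0.05,0],"angular":[0,0,0]},{"fingers":1,"xyz":[0,0.1,0],"angular":[0,0,0]},{"fingers":1,"xyz":[0,0.15,0],"angular":[0,0,0]},{"fingers":1,"xyz":[0,0.2,0],"angular":[0,0,0]}]}}

```text
clock: 25.45
position: [0.478, -0.1282, 0.0798]
ee_rot: [-2.16, -2.275, 0.004]
force: [-9.5, -0.1, 2.7]
width: 0.281
```

{"name": "jog_arm", "arguments": {"moves": [{"fingers":1,"xyz":[0,0.05,0],"angular":[0,0,0]},{"fingers":1,"xyz":[0,0.1,0],"angular":[0,0,0]},{"fingers":1,"xyz":[0,0.15,0],"angular":[0,0,0]}]}}

```text
clock: 25.82
position: [0.479, -0.1282, 0.0797]
ee_rot: [-2.16, -2.275, 0.005]
force: [-11.8, -1.5, 3.8]
width: 0.276
```

{"name": "jog_arm", "arguments": {"moves": [{"fingers":1,"xyz":[0,0.04,-0.03],"angular":[0,0,0]},{"fingers":1,"xyz":[0,0.08,-0.05],"angular":[0,0,0]},{"fingers":1,"xyz":[0,0.12,-0.05],"angular":[0,0,0]}]}}

```text
clock: 26.2
position: [0.4796, -0.1281, 0.0799]
ee_rot: [-2.159, -2.274, 0.007]
force: [-11.8, -2.6, 0.8]
width: 0.279
```

{"name": "jog_arm", "arguments": {"moves": [{"fingers":1,"xyz":[0,0.04,0],"angular":[0,0,0]},{"fingers":1,"xyz":[0,0.08,0],"angular":[0,0,0]},{"fingers":1,"xyz":[0,0.12,0],"angular":[0,0,0]}]}}

```text
clock: 26.58
position: [0.4807, -0.1281, 0.0799]
ee_rot: [-2.159, -2.274, 0.007]
force: [-13.4, -2.2, 2.3]
width: 0.281
```

{"name": "jog_arm", "arguments": {"moves": [{"fingers":1,"xyz":[0,-1.0,0.1],"angular":[0,0,0]},{"fingers":1,"xyz":[0,-2.0,0.1],"angular":[0,0,0]},{"fingers":1,"xyz":[6,-2.0,0.1],"angular":[0,0,0]},{"fingers":1,"xyz":[11,-2.0,0.1],"angular":[0,0,0]},{"fingers":1,"xyz":[12.2,-1.8,0.1],"angular":[0,0,0]},{"fingers":1,"xyz":[12.2,-1.4,0.1],"angular":[0,0,0]},{"fingers":1,"xyz":[12.2,-1.2,0.1],"angular":[0,0,0]},{"fingers":1,"xyz":[12.2,-1.2,0.1],"angular":[0,0,0]}]}}

```text
clock: 27.58
position: [0.4668, -0.0081, 0.08]
ee_rot: [2.164, 2.276, 0.0]
force: [-0.5, -0.5, -2.0]
width: 0.284
```

```bash
python3 - <<'E'
from h import *
st();plan((.4708,-.005,.080),3.05)
E
```

```text
27.57 [ 0.4668 -0.0081  0.08  ] [[-0.051, 0.999, 0.001], [0.999, 0.051, -0.0], [-0.001, 0.001, -1.0]] [-0.47 -0.46 -1.99] 0.284
[ 0.4708 -0.005   0.08  ] 3.05 -> [0.29, 0.41, 0.0] [0.0005, 0.0005, -0.0026]
```

{"name": "jog_arm", "arguments": {"moves": [{"fingers":1,"xyz":[0.2,0.2,0],"angular":[0,0,0]},{"fingers":1,"xyz":[0.2,0.3,0],"angular":[0,0,0]},{"fingers":1,"xyz":[0.2,0.36,0],"angular":[0,0,0]},{"fingers":1,"xyz":[0.2,0.41,0],"angular":[0,0,0]},{"fingers":1,"xyz":[0.2,0.46,0],"angular":[0,0,0]},{"fingers":1,"xyz":[0.2,0.51,0],"angular":[0,0,0]},{"fingers":1,"xyz":[0.2,0.56,-0.02],"angular":[0,0,0]},{"fingers":1,"xyz":[0.2,0.61,-0.04],"angular":[0,0,0]},{"fingers":1,"xyz":[0.2,0.66,-0.05],"angular":[0,0,0]},{"fingers":1,"xyz":[0.2,0.71,-0.05],"angular":[0,0,0]},{"fingers":1,"xyz":[0.2,0.76,-0.06],"angular":[0,0,0]}]}}

```text
clock: 28.95
position: [0.4709, -0.0044, 0.0798]
ee_rot: [-2.159, -2.276, 0.006]
force: [-9.9, -1.8, 2.1]
width: 0.284
```

{"name": "jog_arm", "arguments": {"moves": [{"fingers":1,"xyz":[0,0.04,0],"angular":[0,0,0]},{"fingers":1,"xyz":[0,0.08,0],"angular":[0,0,0]},{"fingers":1,"xyz":[0,0.12,0],"angular":[0,0,0]}]}}

```text
clock: 29.32
position: [0.4721, -0.0045, 0.0798]
ee_rot: [-2.159, -2.276, 0.006]
force: [-10.8, -2.6, 2.2]
width: 0.282
```

{"name": "jog_arm", "arguments": {"moves": [{"fingers":1,"xyz":[0,0.04,0],"angular":[0,0,0]},{"fingers":1,"xyz":[0,0.08,0],"angular":[0,0,0]},{"fingers":1,"xyz":[0,0.12,0],"angular":[0,0,0]}]}}

```text
clock: 29.7
position: [0.4732, -0.0045, 0.0798]
ee_rot: [-2.16, -2.276, 0.006]
force: [-10.6, -1.6, 3.6]
width: 0.283
```

{"name": "jog_arm", "arguments": {"moves": [{"fingers":1,"xyz":[0,0.04,0],"angular":[0,0,0]},{"fingers":1,"xyz":[0,0.08,0],"angular":[0,0,0]},{"fingers":1,"xyz":[0,0.12,0],"angular":[0,0,0]}]}}

```text
clock: 30.08
position: [0.474, -0.0045, 0.0798]
ee_rot: [-2.16, -2.275, 0.007]
force: [-11.9, -2.7, 5.0]
width: 0.283
```

{"name": "jog_arm", "arguments": {"moves": [{"fingers":1,"xyz":[0,0.03,-0.04],"angular":[0,0,0]},{"fingers":1,"xyz":[0,0.06,-0.06],"angular":[0,0,0]},{"fingers":1,"xyz":[0,0.08,-0.06],"angular":[0,0,0]}]}}

```text
clock: 30.45
position: [0.4742, -0.0045, 0.08]
ee_rot: [-2.159, -2.274, 0.008]
force: [-11.8, -2.9, 0.7]
width: 0.28
```

{"name": "jog_arm", "arguments": {"moves": [{"fingers":1,"xyz":[0,0.03,0],"angular":[0,0,0]},{"fingers":1,"xyz":[0,0.06,0],"angular":[0,0,0]}]}}

```text
clock: 30.7
position: [0.4746, -0.0045, 0.08]
ee_rot: [-2.159, -2.274, 0.008]
force: [-13.1, -2.2, 2.3]
width: 0.278
```

{"name": "jog_arm", "arguments": {"moves": [{"fingers":1,"xyz":[0,0.03,0],"angular":[0,0,0]},{"fingers":1,"xyz":[0,0.06,0],"angular":[0,0,0]}]}}

```text
clock: 30.95
position: [0.4746, -0.0045, 0.0799]
ee_rot: [-2.159, -2.273, 0.009]
force: [-14.4, -2.5, 5.5]
width: 0.285
```

{"name": "jog_arm", "arguments": {"moves": [{"fingers":1,"xyz":[0,0.02,-0.04],"angular":[0,0,0]},{"fingers":1,"xyz":[0,0.04,-0.06],"angular":[0,0,0]}]}}

```text
clock: 31.2
position: [0.4747, -0.0045, 0.0802]
ee_rot: [-2.159, -2.273, 0.01]
force: [-12.2, -2.9, -3.2]
width: 0.281
```

{"name": "jog_arm", "arguments": {"moves": [{"fingers":1,"xyz":[0,0,0],"angular":[0,0,0]}]}}

```text
clock: 31.32
position: [0.4746, -0.0045, 0.0802]
ee_rot: [-2.159, -2.273, 0.011]
force: [-12.8, -4.1, -2.0]
width: 0.283
```

{"name": "jog_arm", "arguments": {"moves": [{"fingers":1,"xyz":[0,0.03,0],"angular":[0,0,0]},{"fingers":1,"xyz":[0,0.06,0],"angular":[0,0,0]}]}}

```text
clock: 31.58
position: [0.4747, -0.0045, 0.0801]
ee_rot: [-2.158, -2.272, 0.011]
force: [-16.0, -3.4, 1.7]
width: 0.281
```

{"name": "jog_arm", "arguments": {"moves": [{"fingers":1,"xyz":[0,0,0],"angular":[0,0,0]}]}}

```text
clock: 31.7
position: [0.4747, -0.0045, 0.0801]
ee_rot: [-2.158, -2.272, 0.011]
force: [-15.2, -3.2, 0.3]
width: 0.282
```

The left side stalls at 16 N with no motion, so it is at its stop. I go to the right pad.

{"name": "jog_arm", "arguments": {"moves": [{"fingers":1,"xyz":[0,-1.0,0.1],"angular":[0,0,0]},{"fingers":1,"xyz":[0,-2.0,0.1],"angular":[0,0,0]},{"fingers":1,"xyz":[-6,-2.0,0.1],"angular":[0,0,0]},{"fingers":1,"xyz":[-11,-2.0,0.1],"angular":[0,0,0]},{"fingers":1,"xyz":[-12.3,-1.8,0.1],"angular":[0,0,0]},{"fingers":1,"xyz":[-12.3,-1.4,0.1],"angular":[0,0,0]},{"fingers":1,"xyz":[-12.3,-1.0,0.1],"angular":[0,0,0]},{"fingers":1,"xyz":[-12.3,-1.0,0.1],"angular":[0,0,0]}]}}

```text
clock: 32.7
position: [0.4777, -0.1256, 0.0806]
ee_rot: [-2.159, -2.282, -0.001]
force: [-0.2, 0.3, -2.8]
width: 0.279
```

```bash
python3 - <<'E'
from h import *
st();plan((.4805,-.127,.080),3.05);yaw_pads()
E
```

```text
32.7 [ 0.4777 -0.1256  0.0806] [[-0.056, 0.998, 0.0], [0.998, 0.056, 0.001], [0.001, 0.0, -1.0]] [-0.15  0.27 -2.76] 0.279
[ 0.4805 -0.127   0.08  ] 3.05 -> [-0.15, 0.27, 0.06] [0.0001, -0.0005, 0.0024]
pad [275, 232, 12, 5, 49] [519.   -3.5]
```

{"name": "jog_arm", "arguments": {"moves": [{"fingers":1,"xyz":[-0.12,0.15,0.03],"angular":[0,0,0]},{"fingers":1,"xyz":[-0.12,0.22,0.03],"angular":[0,0,0]},{"fingers":1,"xyz":[-0.12,0.27,0.03],"angular":[0,0,0]},{"fingers":1,"xyz":[-0.12,0.32,0.03],"angular":[0,0,0]},{"fingers":1,"xyz":[-0.12,0.37,0.03],"angular":[0,0,0]},{"fingers":1,"xyz":[-0.12,0.41,0.02],"angular":[0,0,0]},{"fingers":1,"xyz":[-0.12,0.45,0],"angular":[0,0,0]},{"fingers":1,"xyz":[-0.12,0.49,-0.02],"angular":[0,0,0]},{"fingers":1,"xyz":[-0.12,0.53,-0.03],"angular":[0,0,0]},{"fingers":1,"xyz":[-0.12,0.57,-0.03],"angular":[0,0,0]},{"fingers":1,"xyz":[-0.12,0.61,-0.04],"angular":[0,0,0]}]}}

```text
clock: 34.12
position: [0.4808, -0.1282, 0.0805]
ee_rot: [-2.16, -2.276, 0.004]
force: [-9.6, -1.3, -0.2]
width: 0.282
```

{"name": "jog_arm", "arguments": {"moves": [{"fingers":1,"xyz":[0,0.03,0],"angular":[0,0,0]},{"fingers":1,"xyz":[0,0.06,0],"angular":[0,0,0]},{"fingers":1,"xyz":[0,0.08,0],"angular":[0,0,0]}]}}

```text
clock: 34.5
position: [0.4812, -0.1282, 0.0805]
ee_rot: [-2.16, -2.275, 0.004]
force: [-11.0, -1.5, 1.1]
width: 0.28
```

{"name": "jog_arm", "arguments": {"moves": [{"fingers":1,"xyz":[0,0.03,0],"angular":[0,0,0]},{"fingers":1,"xyz":[0,0.06,0],"angular":[0,0,0]}]}}

```text
clock: 34.75
position: [0.4815, -0.1282, 0.0804]
ee_rot: [-2.16, -2.275, 0.005]
force: [-12.5, -0.6, 3.4]
width: 0.281
```

{"name": "jog_arm", "arguments": {"moves": [{"fingers":1,"xyz":[0,0.03,-0.03],"angular":[0,0,0]},{"fingers":1,"xyz":[0,0.06,-0.05],"angular":[0,0,0]}]}}

```text
clock: 35.0
position: [0.4816, -0.1281, 0.0806]
ee_rot: [-2.159, -2.274, 0.006]
force: [-12.1, -2.4, -1.7]
width: 0.279
```

{"name": "jog_arm", "arguments": {"moves": [{"fingers":1,"xyz":[0,0.03,0],"angular":[0,0,0]},{"fingers":1,"xyz":[0,0.06,0],"angular":[0,0,0]}]}}

```text
clock: 35.25
position: [0.4816, -0.1281, 0.0806]
ee_rot: [-2.159, -2.273, 0.007]
force: [-13.0, -2.7, 1.9]
width: 0.279
```

{"name": "jog_arm", "arguments": {"moves": [{"fingers":1,"xyz":[0,0.02,0],"angular":[0,0,0]},{"fingers":1,"xyz":[0,0.04,0],"angular":[0,0,0]}]}}

```text
clock: 35.5
position: [0.4817, -0.1282, 0.0806]
ee_rot: [-2.159, -2.273, 0.007]
force: [-14.2, -1.4, 2.8]
width: 0.282
```

{"name": "jog_arm", "arguments": {"moves": [{"fingers":1,"xyz":[0,0.03,-0.02],"angular":[0,0,0]},{"fingers":1,"xyz":[0,0.05,-0.03],"angular":[0,0,0]},{"fingers":1,"xyz":[0,0.05,-0.03],"angular":[0,0,0]}]}}

```text
clock: 35.88
position: [0.4817, -0.1281, 0.0806]
ee_rot: [-2.159, -2.272, 0.008]
force: [-14.8, -1.9, 1.7]
width: 0.283
```

{"name": "jog_arm", "arguments": {"moves": [{"fingers":1,"xyz":[0,0.02,0],"angular":[0,0,0]},{"fingers":1,"xyz":[0,0.04,0],"angular":[0,0,0]}]}}

```text
clock: 36.12
position: [0.4818, -0.1281, 0.0806]
ee_rot: [-2.158, -2.272, 0.008]
force: [-16.3, -2.0, 2.6]
width: 0.277
```

Both sides are at their stops, each stalled at about 16 N. I back off, lift, and check before placing the mallet.

{"name": "jog_arm", "arguments": {"moves": [{"fingers":1,"xyz":[0,-1.5,0],"angular":[0,0,0]},{"fingers":1,"xyz":[0,-3.5,0],"angular":[0,0,0]},{"fingers":1,"xyz":[0,-4,-3],"angular":[0,0,0]},{"fingers":1,"xyz":[-4,-4,-5],"angular":[0,0,0]},{"fingers":1,"xyz":[-9,-3,-5],"angular":[0,0,0]},{"fingers":1,"xyz":[-14,-2,-5],"angular":[0,0,0]},{"fingers":1,"xyz":[-16,-1.5,-5],"angular":[0,0,0]},{"fingers":1,"xyz":[-16,-1.5,-5],"angular":[0,0,0]},{"fingers":1,"xyz":[-16,-1.5,-5],"angular":[0,0,0]}]}}

```text
clock: 37.25
position: [0.4807, -0.2874, 0.1318]
ee_rot: [-2.161, -2.28, -0.001]
force: [0.6, 1.4, -2.7]
width: 0.283
```

```bash
python3 - <<'E'
from h import *
st();plan((.477,-.289,.1),3.05);plan((.477,-.289,.069),3.05)
i=imaging.get_image("scene");t=imaging.get_image("top");yaw_pads(t)
A=lambda n,im,x0,y0,x1,y1:cv2.resize(cv2.cvtColor(im,cv2.COLOR_RGB2BGR)[y0:y1,x0:x1],(396,575 if n else 420),interpolation=cv2.INTER_CUBIC)
a=A(1,i,205,95,315,255);b=A(1,t,255,172,345,302)
cv2.imwrite("pics/c.png",np.hstack([a,b]))
E
```

```text
37.25 [ 0.4807 -0.2874  0.1318] [[-0.054, 0.999, 0.0], [0.999, 0.054, 0.001], [0.001, 0.0, -1.0]] [ 0.61  1.39 -2.7 ] 0.283
[ 0.477 -0.289  0.1  ] 3.05 -> [-0.15, -0.38, 3.18] [0.0002, -0.0008, 0.0004]
[ 0.477 -0.289  0.069] 3.05 -> [-0.15, -0.38, 6.28] [0.0002, -0.0008, 0.0004]
pad [314, 229, 12, 5, 48] [ 525.8 -122.2]
pad [275, 232, 12, 5, 49] [519.   -3.5]
```

View pics/c.png

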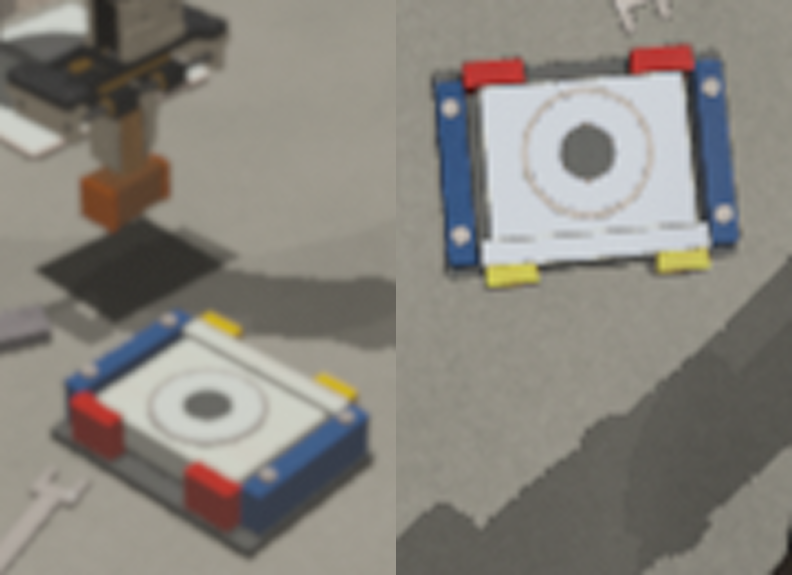

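The insert's slab now reaches both red stops: in the left panel the stops are at (97,425) and (213,495), in the right panel at (493,73) and (660,60). The pad line is at 3.3° against the bolster's 3.05°, which is square to within noise. The mallet hangs upright over the mat, so I set it down.

{"name": "jog_arm", "arguments": {"moves": [{"fingers":1,"xyz":[-0.15,-0.4,3],"angular":[0,0,0]},{"fingers":1,"xyz":[-0.15,-0.4,5],"angular":[0,0,0]},{"fingers":1,"xyz":[-0.15,-0.4,5.7],"angular":[0,0,0]},{"fingers":1,"xyz":[-0.15,-0.4,5.9],"angular":[0,0,0]},{"fingers":1,"xyz":[-0.15,-0.4,6.0],"angular":[0,0,0]},{"fingers":1,"xyz":[-0.15,-0.4,6.1],"angular":[0,0,0]}]}}

```text
clock: 38.1
position: [0.4771, -0.2903, 0.0715]
ee_rot: [2.161, 2.279, 0.001]
force: [0.5, 0.6, -3.0]
width: 0.279
```

{"name": "jog_arm", "arguments": {"moves": [{"fingers":1,"xyz":[0,0,0.05],"angular":[0,0,0]},{"fingers":1,"xyz":[0,0,0.1],"angular":[0,0,0]},{"fingers":1,"xyz":[0,0,0.15],"angular":[0,0,0]},{"fingers":1,"xyz":[0,0,0.15],"angular":[0,0,0]}]}}

```text
clock: 38.6
position: [0.4767, -0.2902, 0.0694]
ee_rot: [-2.162, -2.279, -0.0]
force: [-0.4, 0.3, -2.0]
width: 0.28
```

{"name": "jog_arm", "arguments": {"moves": [{"fingers":1,"xyz":[0,0,0.05],"angular":[0,0,0]},{"fingers":1,"xyz":[0,0,0.1],"angular":[0,0,0]},{"fingers":1,"xyz":[0,0,0.1],"angular":[0,0,0]}]}}

```text
clock: 38.98
position: [0.4767, -0.2902, 0.0684]
ee_rot: [-2.162, -2.279, -0.0]
force: [0.9, -0.4, -2.3]
width: 0.281
```

{"name": "jog_arm", "arguments": {"moves": [{"fingers":1,"xyz":[0,0,0.05],"angular":[0,0,0]},{"fingers":1,"xyz":[0,0,0.1],"angular":[0,0,0]},{"fingers":1,"xyz":[0,0,0.1],"angular":[0,0,0]}]}}

```text
clock: 39.35
position: [0.4767, -0.2902, 0.0683]
ee_rot: [2.162, 2.279, 0.001]
force: [-3.4, 3.6, 10.1]
width: 0.281
```

{"name": "jog_arm", "arguments": {"moves": [{"fingers":1,"xyz":[0,0,0.05],"angular":[0,0,0]},{"fingers":1,"xyz":[0,0,0.1],"angular":[0,0,0]},{"fingers":1,"xyz":[0,0,0.1],"angular":[0,0,0]}]}}

```text
clock: 39.72
position: [0.4767, -0.2903, 0.0682]
ee_rot: [2.162, 2.279, 0.002]
force: [-6.9, 4.6, 24.7]
width: 0.276
```

{"name": "jog_arm", "arguments": {"moves": [{"fingers":1,"xyz":[0,0,-0.1],"angular":[0,0,0]},{"fingers":1,"xyz":[0,0,-0.15],"angular":[0,0,0]},{"fingers":0.2,"xyz":[0,0,-0.15],"angular":[0,0,0]},{"fingers":-0.2,"xyz":[0,0,-0.15],"angular":[0,0,0]},{"fingers":-1,"xyz":[0,0,-0.15],"angular":[0,0,0]},{"fingers":-1,"xyz":[0,0,-0.15],"angular":[0,0,0]},{"fingers":-1,"xyz":[0,0,-0.15],"angular":[0,0,0]},{"fingers":-1,"xyz":[0,0,-0.15],"angular":[0,0,0]},{"fingers":-1,"xyz":[0,0,-3],"angular":[0,0,0]},{"fingers":-1,"xyz":[0,0,-7],"angular":[0,0,0]},{"fingers":-1,"xyz":[0,0,-12],"angular":[0,0,0]},{"fingers":-1,"xyz":[0,0,-14],"angular":[0,0,0]}]}}

```text
clock: 41.22
position: [0.4775, -0.291, 0.2092]
ee_rot: [2.16, 2.277, 0.002]
force: [-0.2, -0.2, -1.3]
width: 1.001
```

```bash
python3 - <<'E'
from h import *
st();i=imaging.get_image("scene");t=imaging.get_image("top");yaw_pads(t)
A=lambda im,x0,y0,x1,y1:cv2.resize(cv2.cvtColor(im,cv2.COLOR_RGB2BGR)[y0:y1,x0:x1],(390,570),interpolation=cv2.INTER_CUBIC)
cv2.imwrite("pics/d.png",np.hstack([A(i,205,85,315,246),A(t,300,170,390,302)]))
hsv=cv2.cvtColor(t,cv2.COLOR_RGB2HSV);m=cv2.inRange(hsv,(5,150,80),(15,255,255));k,l,s,ce=cv2.connectedComponentsWithStats(m)
print([(s[j].tolist(),(unproj("top",ce[j],.044)*1000).round(1)) for j in range(1,k) if 340<ce[j][0]<400 and 220<ce[j][1]<280 and s[j,4]>8])
E
```

```text
41.23 [ 0.4775 -0.291   0.2092] [[-0.053, 0.999, 0.003], [0.999, 0.053, -0.001], [-0.002, 0.003, -1.0]] [-0.2  -0.18 -1.26] 1.001
pad [314, 229, 12, 5, 48] [ 525.8 -122.2]
pad [275, 232, 12, 5, 49] [519.   -3.5]
[([366, 233, 14, 4, 38], array([ 511.2, -285.8,   44. ])), ([368, 255, 14, 3, 39], array([ 444.3, -289.6,   44. ]))]
```

View pics/d.png

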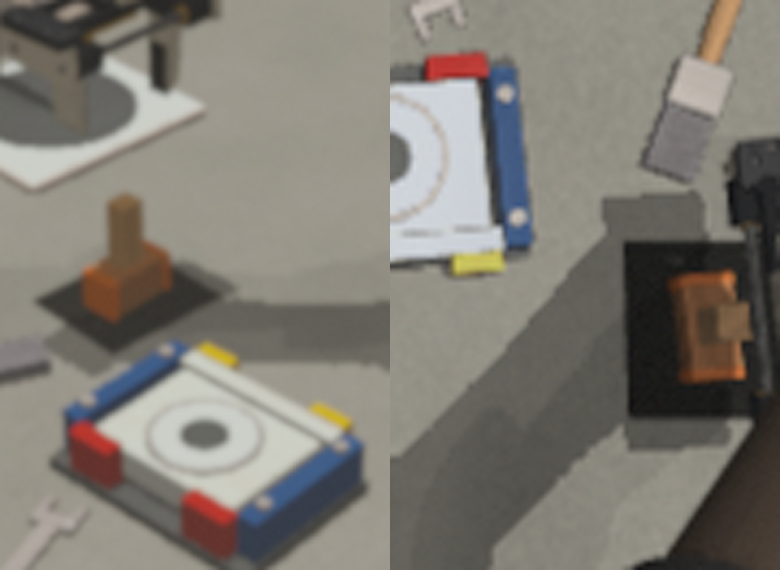

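The mallet stands upright at (477.7, −287.7) mm, about 1 mm from the mat centre. It is released, the gripper is clear, and the insert has not moved. I hand the job in.

```bash
python3 -c "
from cell import job;print(job.sign_off())"
```

```text
the job is handed in; nothing more can be done
None
```

The insert is home against both red stops, and the mallet is back on its mat and released. I handed the job in at about 41 s of the 72 s allowed; the hand-in reported no verdict.

**How it went:** I gripped the mallet across its 26 mm handle side and pushed the pads slowly in turn: right, left, right, left, right, left, right. By my estimates one side was never more than about 4.5 mm ahead of the other. The largest wrist reading while pushing was about 16.6 N in total.

**Stops:** Each side ended stalled at about 16 N with no further movement, where 10–13.6 N had been enough to move it. After backing off, the pictures show the insert against both stops. The pad line is at 3.3° against 3.05° for the bolster, which is square within noise.

**Mallet:** It stands upright about 1 mm from the measured mat centre, and the open gripper is about 14 cm above it. I saw no sign that any loose thing had moved, but I did not measure them.

**Checks that disagreed:**
- **Left travel:** the camera gave 16.6 mm and the arm position 17.5 mm. The pad colour centroid is coarse and was partly hidden by the mallet, so I relied on the stall force and the arm position.
- **Right travel:** I never compared camera and arm, because the camera readings for that pad disagreed with each other.
- **Setting down:** I pressed the mallet onto the mat at about 25 N for a moment before easing off and releasing. This did not touch the insert.

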